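# Sweep stone offcuts into the catch tray

## Task

Clear the seal carver's board: with the fingertips, sweep the three red stone offcuts along the board and off its edge, so that all three drop into the empty black catch tray beside it. Only push them, do not pinch or lift them. Leave the honey-coloured seal standing where it is on the board, leave the vise and the jar in their places, and let no offcut go into the red-lined tray of seals on the other side.

Things in the scene. Friction and masses are not known exactly. Their poses are not given: they have to be found in the camera images.
- board: Fixed carving board, wood with a smooth grey-green top face: 250 (x) x 220 (y) x 40 mm high. Origin: centre of its underside on the table; its flat top, with no rim, is 40 mm above. Its y axis points across the board from one tray to the other; the edges that meet the trays are at its y = -110 and +110 mm. It is turned up to 0.2 rad.
- catch_tray: Fixed empty black plastic tray, 250 (x) x 100 (y) x 22 mm high, open on top, walls and floor 3 mm thick. It stands against the board's +y or -y edge (1 mm gap), turned as the board; its rim is 18 mm lower than the board's top. Origin: centre of its underside, 161 mm from the board's centre along the board's y axis.
- seal_tray: Fixed light-wood tray with red lining, same size and rim as the catch tray, on the other of these two edges; seals lie in it, up to 25 mm above the table. Origin: centre of its underside.
- offcut_a: A brick-red stone offcut lying flat on the carving board; about 30 x 22 x 14 mm (its own x, y, z), 20 g give or take a third. Origin: the middle of the block, 7 mm above its underside. Stepped: 10 mm thick over the 12 mm at its +x end.
- offcut_b: A brick-red stone offcut lying flat on the carving board; about 28 x 24 x 14 mm (its own x, y, z), 22 g give or take a third. Origin: the middle of the block, 7 mm above its underside. A plain block.
- offcut_c: A brick-red stone offcut lying flat on the carving board; about 26 x 22 x 15 mm (its own x, y, z), 20 g give or take a third. Origin: the middle of the block, 7 mm above its underside. Stepped: 12 mm thick on its -y half.
- seal: Honey-yellow stone seal, loose, standing upright on the board among the offcuts: 20 x 20 mm, 48 mm high with a round top, 70 g. To be left alone. Origin: centre of its underside. The three offcuts and the standing seal start in four rows about 50 mm apart along the board's x, one in each row in any order; each row runs along the board's y, from tray to tray.
- vise: Light-wood seal carver's vise with a steel screw, standing loose on the table beyond the board: about 117 x 90 x 50 mm high, 0.6 kg. To be left alone. Origin: centre of its underside.
- paste_jar: Round blue ceramic seal-paste jar with lid, 70 mm across, 42 mm high, standing loose on the table beyond the board. To be left alone. Origin: centre of its underside.

How it is judged:
By the outcome, as a careful person would: the job done as asked, in the order asked, and still so for the second after the job is handed in, with the robot touching nothing.
It also fails if it takes over 72 s, if anything falls off the work surface, if the arm or the gripper's body presses on something with over 40 N, if the wrist force passes 120 N, or if a joint passes its speed limit or range.

## Robot

A 6-joint arm with a two-finger parallel gripper is mounted at the origin on the work surface. World frame = base frame: x ahead of the robot, y to its left, z up, the work surface at z = 0. Lengths are in m, angles in rad, forces in N, time in s.
With the tool pointing down it reaches from about 0.25 to 0.85 m from the base axis. Payload 12.5 kg.
Tool frame: the origin (TCP) lies at the very end of the fingers, on their centre line; the grasp point (between the pads) lies r.pinch_z behind it (r.pinch_z is the distance from the TCP to the grasp point, in m); z points along the fingers, y is the line along which they close (so a half turn about z gives the same grasp; the last joint's range is limited). The gripper opens to 93 mm and grips with 3 to 60 N. Pads are 15 mm wide; open, the fingers measure 128 mm over their backs; the gripper's body (75 mm by 188 mm) begins 65 mm behind the grasp point.
Start: joints at [1.036, 0.351, 1.652, -0, 1.139, -0.085], TCP at [0.239, 0.495, 0.219] pointing down, gripper open.
Joint ranges: [-2.75, 2.75], [-0.79, 2.1], [0.01, 2.65], [-1.57, 4.71], [0.07, 3.14], [-2.87, 2.87]. Speed limits (rad/s): [2.22, 2.22, 2.79, 3.14, 3.14, 3.14].

## Interface

Orientations are given as a unit quaternion [x, y, z, w].
In Python, from station import r gives the robot as it stands.
- The arm moves only by the shell command python3 -m inch 'ROWS' [FORCE]. ROWS is JSON, a list of rows, each an object with "slide": the shift along the tool's x, y, z in units of 40 mm (1.0 is 40 mm), a list of three; "angular": the turn, a rotation vector about the tool's x, y, z in units of 6 degrees (1.0 is 6 degrees), a list of three; "gripper": the finger opening in mm, from 0 to 93. In form: [{"slide": [dx, dy, dz], "angular": [wx, wy, wz], "gripper": gripper}, ...]. A call has exactly 8 rows; each row is the pose to reach, as a shift and turn from the pose commanded when the call began, along the tool's axes at that moment; what a row does not reach only later rows make up. A row lasts 1/8 s, in which the tool goes at most 62.5 mm and 10.7 degrees, less where a joint would pass 70% of its speed; a pose out of reach is approached as far as the arm can. A call with a gripper value outside its range is refused whole. The fingers move at their own pace and stop on an object; FORCE is the grip in N (left out, the last holds). Time passes only in rows, so rows that repeat a pose let the fingers close, or fill a call up. It gives the time, the measured TCP pose, the force, the opening and the grip force at its end, in the units of the state.
- r.state(): the state, without advancing time (a new reading comes with each control period).
- r.get_image(name): name is "side" or "top"; returns a dict with "pixels" (420x560x3 uint8, red, green, blue), "fx", "fy", "cx", "cy" (pixels), "R" (3x3) and "t" (3): a world point X has camera coordinates R X + t. Camera axes: x right, y down, z forward; pixel columns grow to the right and rows downward; lengths in m; the calibration is good to about 2 mm. A picture is of the moment at which its call begins. There is no depth.
- r.hand_in(): hands the job in; it is judged then, once.
Trained networks look in a picture, given as the dict that the camera call returned (one of the last four; its "shot" number tells which), for a name from the list of things; names that differ only in an ending like _2 or _b are one class to them, and where a whole thing is asked for, a point or a joint stands for the part that bears it (a point fixed in the world has none). Each returns a list of dicts, best first, with "score" (0 to 1); they miss things now and then, are a little off and sometimes report something else, mostly with a low value. They report only what shows in the picture. A call takes as long as a camera call.
- r.boxes_of(picture, name): "extent" ([centre column, centre row, width, height] in pixels, round what is visible of it).
- r.tip_of(picture, name): "point" ([column, row] in pixels: a listed point, or the origin of a listed thing).
The state is a dict: "t": time; "qpos": joint angles; "qvel": joint speeds; "tau": joint torques, N m; "tool_pos": TCP position; "orientation": TCP orientation; "wrist_force": force on the tool from outside, world axes, zero at the start; "torque": the same for the moment, N m; "finger_gap": opening from 0.0 (shut) to 1.0 (fully open); "grasp_force": force on a finger pad.
Only numpy, scipy, OpenCV 4.12 (cv2) and the standard library are available. Lean on these libraries where they do the work, as an engineer would, in place of code of your own. Each camera call takes 0.05 s, during which the arm holds its last target. There are 200 camera calls.

## Working session

There is one attempt and no reset: what is moved stays moved. The work goes in short steps, Python scripts to look and compute and a shell command to move; the robot and the scene stay as the last step left them, time stands still between calls to the robot, and variables do not carry over. Pictures are saved under pics/ and viewed, at most 10 in all, crops included, and the job is handed in when it is done.

```bash
mkdir -p pics; cat > h.py <<'E'
import numpy as np, cv2
from station import r
from scipy.spatial.transform import Rotation as Ro
def ray(p,uv,z):
    R=np.array(p["R"]);t=np.array(p["t"]);c=-R.T@t
    d=R.T@np.array([(uv[0]-p["cx"])/p["fx"],(uv[1]-p["cy"])/p["fy"],1.])
    return c+d*(z-c[2])/d[2]
def proj(p,X):
    q=np.array(p["R"])@X+np.array(p["t"]);return [p["fx"]*q[0]/q[2]+p["cx"],p["fy"]*q[1]/q[2]+p["cy"]]
E
python3 - <<'E'
from h import *
p=r.get_image("top");q=r.get_image("side")
cv2.imwrite("pics/t.png",p["pixels"][:,:,::-1]);cv2.imwrite("pics/s.png",q["pixels"][:,:,::-1])
Z=dict(board=0,catch_tray=0,seal_tray=0,offcut_a=.047,offcut_b=.047,offcut_c=.047,seal=.04,vise=0,paste_jar=0)
for n,z in Z.items():
  for c,pp in(("top",p),("side",q)):
    for d in r.tip_of(pp,n)[:4]: print(n,c,round(d["score"],2),np.round(d["point"]),np.round(ray(pp,d["point"],z),3))
s=r.state();print(s["t"],s["tool_pos"],s["orientation"],r.pinch_z)
E
```

```text
board top 0.89 [307. 258.] [ 0.53  -0.025  0.   ]
board side 0.68 [230. 268.] [ 0.53  -0.038  0.   ]
catch_tray top 0.76 [408. 256.] [ 0.53  -0.195  0.   ]
catch_tray side 0.89 [225. 357.] [ 0.53  -0.189  0.   ]
catch_tray side 0.33 [377. 274.] [ 0.761 -0.065  0.   ]
seal_tray top 0.77 [212. 261.] [0.529 0.134 0.   ]
seal_tray side 0.72 [236. 199.] [0.533 0.131 0.   ]
offcut_a top 0.82 [339. 208.] [ 0.606 -0.077  0.047]
offcut_a top 0.68 [280. 272.] [0.506 0.022 0.047]
offcut_a top 0.67 [321. 308.] [ 0.45  -0.041  0.047]
offcut_a side 0.85 [176. 251.] [ 0.453 -0.04   0.047]
offcut_a side 0.71 [213. 225.] [0.505 0.012 0.047]
offcut_a side 0.7 [226. 357.] [ 0.537 -0.215  0.047]
offcut_a side 0.59 [277. 270.] [ 0.605 -0.085  0.047]
offcut_b top 0.82 [339. 208.] [ 0.606 -0.077  0.047]
offcut_b top 0.68 [280. 272.] [0.506 0.022 0.047]
offcut_b top 0.67 [321. 308.] [ 0.45  -0.041  0.047]
offcut_b side 0.85 [176. 251.] [ 0.453 -0.04   0.047]
offcut_b side 0.71 [213. 225.] [0.505 0.012 0.047]
offcut_b side 0.7 [226. 357.] [ 0.537 -0.215  0.047]
offcut_b side 0.59 [277. 270.] [ 0.605 -0.085  0.047]
offcut_c top 0.82 [339. 208.] [ 0.606 -0.077  0.047]
offcut_c top 0.68 [280. 272.] [0.506 0.022 0.047]
offcut_c top 0.67 [321. 308.] [ 0.45  -0.041  0.047]
offcut_c side 0.85 [176. 251.] [ 0.453 -0.04   0.047]
offcut_c side 0.71 [213. 225.] [0.505 0.012 0.047]
offcut_c side 0.7 [226. 357.] [ 0.537 -0.215  0.047]
offcut_c side 0.59 [277. 270.] [ 0.605 -0.085  0.047]
seal top 0.48 [284. 242.] [0.554 0.013 0.04 ]
seal side 0.76 [247. 225.] [0.559 0.018 0.04 ]
vise top 0.63 [237. 121.] [0.775 0.09  0.   ]
vise side 0.74 [363. 208.] [0.771 0.09  0.   ]
paste_jar top 0.58 [323. 124.] [ 0.765 -0.062  0.   ]
paste_jar top 0.2 [214. 262.] [0.528 0.132 0.   ]
paste_jar side 0.69 [374. 271.] [ 0.758 -0.059  0.   ]
1.0 [0.23909641 0.49527646 0.21862547] [ 2.22994247e-01  9.74819761e-01 -1.99796300e-05 -7.56503288e-07] 0.0188
```

View pics/t.png

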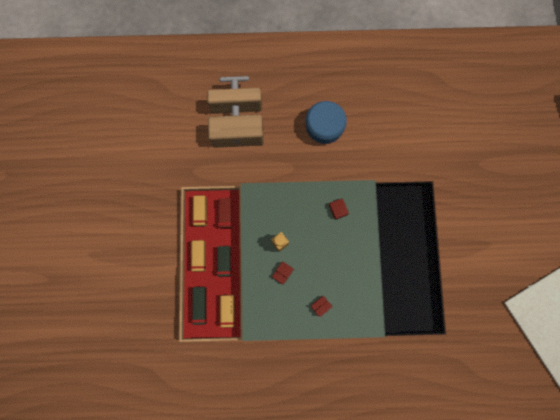

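View pics/s.png

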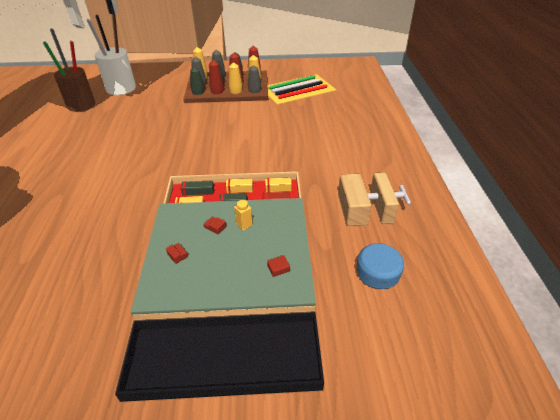

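The catch tray is on the right in the top view (world −y). The offcuts are at (339,208), (281,272) and (320,306), and the seal is at (280,241). Next I'll get the board's yaw from its top edges.

```bash
python3 - <<'E'
from h import *
p=r.get_image("top");im=p["pixels"].astype(int)
m=((im[:,:,1]>im[:,:,0]+8)&(im[:,:,1]>55)).astype(np.uint8)
m=cv2.morphologyEx(m,cv2.MORPH_OPEN,np.ones((5,5)))
c=max(cv2.findContours(m,0,2)[0],key=cv2.contourArea)
W=np.array([ray(p,u[0],.04)[:2] for u in c]).astype(np.float32)
(cx,cy),sz,a=cv2.minAreaRect(W);print(cx,cy,sz,a)
hsv=cv2.cvtColor(p["pixels"],cv2.COLOR_RGB2HSV)
for nm,(u,v) in dict(far=(339,208),mid=(282,272),near=(320,306),seal=(280,241)).items():
  b=im[v-16:v+17,u-16:u+17]; mm=((b[:,:,0]>b[:,:,1]*1.5)).astype(np.uint8)
  k=max(cv2.findContours(mm,0,2)[0],key=cv2.contourArea)
  w=np.array([ray(p,q[0]+[u-16,v-16],.052)[:2] for q in k]).astype(np.float32)
  print(nm,cv2.minAreaRect(w),w.min(0),w.max(0))
a0=np.deg2rad(0)
E
```

```text
0.5280634760856628 -0.028855472803115845 (0.21841594576835632, 0.2465290129184723) 89.93515014648438
far ((0.6044535040855408, -0.07468583434820175), (0.02776779979467392, 0.024142635986208916), 20.44359588623047) [ 0.5889218  -0.08842711] [ 0.6196006  -0.06007936]
mid ((0.5053988099098206, 0.017550593242049217), (0.021845418959856033, 0.029715711250901222), 52.6042366027832) [0.48907804 0.00206952] [0.5215753 0.0335354]
near ((0.4527713358402252, -0.04036495089530945), (0.02219872921705246, 0.02566097304224968), 39.00525665283203) [ 0.43898246 -0.05620939] [ 0.46612054 -0.02531853]Traceback (most recent call last):
  File "<stdin>", line 11, in <module>
ValueError: max() iterable argument is empty
```

```bash
python3 -m inch '[{"slide":[-1.3,-0.8,0],"angular":[0,0,1.5],"gripper":0},{"slide":[-2.8,-1.8,0],"angular":[0,0,3],"gripper":0},{"slide":[-4.2,-2.7,0],"angular":[0,0,4.5],"gripper":0},{"slide":[-5.6,-3.6,0],"angular":[0,0,6],"gripper":0},{"slide":[-7,-4.5,0],"angular":[0,0,7.5],"gripper":0},{"slide":[-8.4,-5.4,0],"angular":[0,0,9],"gripper":0},{"slide":[-9.6,-6.2,0],"angular":[0,0,10.7],"gripper":0},{"slide":[-10.74,-6.95,0],"angular":[0,0,10.7],"gripper":0}]' 20; python3 -c "
from h import *
s=r.state();print(s['tool_pos'],Ro.from_quat(s['orientation']).as_matrix().round(3),s['finger_gap'])"
```

```text
t: 2.05
tool_pos: [0.4992, 0.0675, 0.2189]
orientation: [0.708, 0.706, 0.0, 0.0]
wrist_force: [0.2, 0.5, -0.3]
finger_gap: 0.189
grasp_force: 0.0
[0.49922876 0.06747345 0.21888306] [[ 0.002  1.     0.001]
 [ 1.    -0.002  0.   ]
 [ 0.     0.001 -1.   ]] 0.1890455017786251
```

```bash
python3 -m inch '[{"slide":[0,0,0.5],"angular":[0,0,0],"gripper":0},{"slide":[0,0,1.3],"angular":[0,0,0],"gripper":0},{"slide":[0,0,2.2],"angular":[0,0,0],"gripper":0},{"slide":[0,0,3],"angular":[0,0,0],"gripper":0},{"slide":[0,0,3.6],"angular":[0,0,0],"gripper":0},{"slide":[0,0,4.0],"angular":[0,0,0],"gripper":0},{"slide":[0,0,4.2],"angular":[0,0,0],"gripper":0},{"slide":[0,0,4.35],"angular":[0,0,0],"gripper":0}]'; python3 -c "
from h import *
q=r.get_image('side');cv2.imwrite('pics/s2.png',cv2.resize(q['pixels'][150:330,100:350,::-1],None,fx=3,fy=3))
s=r.state();print(s['tool_pos'],s['finger_gap'])"
```

```text
t: 3.05
tool_pos: [0.4987, 0.0695, 0.0447]
orientation: [0.707, 0.707, 0.0, 0.0]
wrist_force: [-0.2, -0.1, 0.3]
finger_gap: 0.006
grasp_force: 0.0
[0.498379   0.06945972 0.04423205] 0.007173807088670572
```

View pics/s2.png

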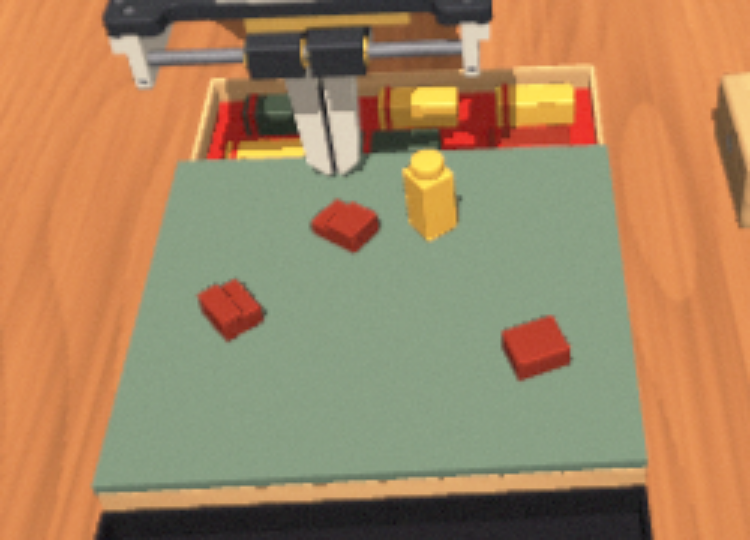

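The fingertips are down behind the middle offcut, at crop pixel (335,170). The seal at (430,200) is well clear of them. Pushing.

```bash
python3 -m inch '[{"slide":[-0.3,0.16,0],"angular":[0,0,0],"gripper":0},{"slide":[-0.7,0.16,0],"angular":[0,0,0],"gripper":0},{"slide":[-1.0,0.16,0],"angular":[0,0,0],"gripper":0},{"slide":[-1.3,0.16,0],"angular":[0,0,0],"gripper":0},{"slide":[-1.6,0.16,0],"angular":[0,0,0],"gripper":0},{"slide":[-2.0,0.16,0],"angular":[0,0,0],"gripper":0},{"slide":[-2.4,0.16,0],"angular":[0,0,0],"gripper":0},{"slide":[-2.8,0.16,0],"angular":[0,0,0],"gripper":0}]'; python3 -c "
from h import *
q=r.get_image('side');cv2.imwrite('pics/s3.png',cv2.resize(q['pixels'][150:390,100:350,::-1],None,fx=2.4,fy=2.4))
p=r.get_image('top')
for c,z in((q,.047),(p,.047)):
  for d in r.tip_of(c,'offcut_a')[:5]:print(d['score'],ray(c,d['point'],z).round(3))
s=r.state();print(s['tool_pos'],s['wrist_force'])"
```

```text
t: 4.1
tool_pos: [0.5048, -0.0437, 0.0446]
orientation: [0.707, 0.707, 0.0, -0.0]
wrist_force: [-1.1, 0.5, 0.3]
finger_gap: 0.008
grasp_force: 0.2
0.86 [ 0.609 -0.08   0.047]
0.57 [ 0.517 -0.073  0.047]
0.53 [ 0.457 -0.044  0.047]
[ 0.50474572 -0.04277926  0.04459823] [ 0.22397397 -0.78748369  0.37216675]
```

View pics/s3.png

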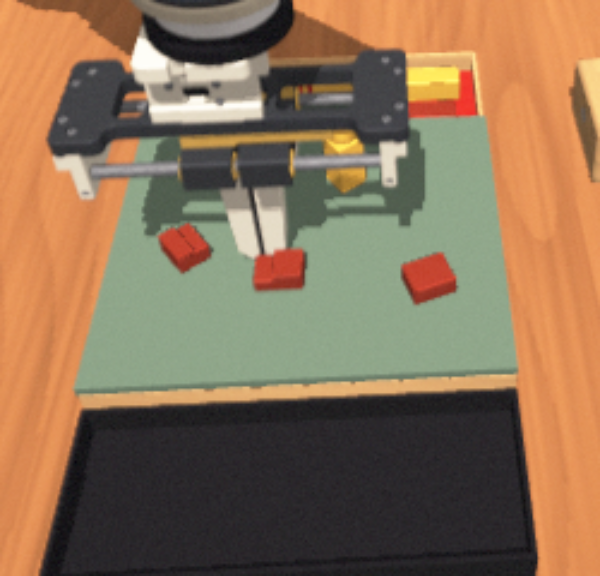

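The offcut is now flush on the fingertips, drifted about 10 mm to +x at crop pixel (280,270). The seal still stands at (345,165). I'll recentre behind the offcut and continue.

```bash
python3 -m inch '[{"slide":[0.2,0,0],"angular":[0,0,0],"gripper":0},{"slide":[0.2,0.25,0],"angular":[0,0,0],"gripper":0},{"slide":[-0.1,0.25,0],"angular":[0,0,0],"gripper":0},{"slide":[-0.4,0.25,0],"angular":[0,0,0],"gripper":0},{"slide":[-0.7,0.25,0],"angular":[0,0,0],"gripper":0},{"slide":[-1.0,0.25,0],"angular":[0,0,0],"gripper":0},{"slide":[-1.3,0.25,0],"angular":[0,0,0],"gripper":0},{"slide":[-1.5,0.25,0],"angular":[0,0,0],"gripper":0}]'
python3 -m inch '[{"slide":[-0.2,0,0],"angular":[0,0,0],"gripper":0},{"slide":[-0.4,0,0],"angular":[0,0,0],"gripper":0},{"slide":[-0.6,0,0],"angular":[0,0,0],"gripper":0},{"slide":[-0.8,0,0],"angular":[0,0,0],"gripper":0},{"slide":[-1.0,0,0],"angular":[0,0,0],"gripper":0},{"slide":[-1.15,0,0],"angular":[0,0,0],"gripper":0},{"slide":[-1.25,0,0],"angular":[0,0,0],"gripper":0},{"slide":[-1.25,0,0],"angular":[0,0,0],"gripper":0}]'; python3 -c "
from h import *
q=r.get_image('side');cv2.imwrite('pics/s4.png',cv2.resize(q['pixels'][150:400,100:350,::-1],None,fx=2.4,fy=2.4))
for d in r.tip_of(q,'offcut_a')[:5]:print(d['score'],d['point'],ray(q,d['point'],.047).round(3))
s=r.state();print(s['tool_pos'],s['wrist_force'])"
```

```text
t: 5.3
tool_pos: [0.5148, -0.1034, 0.0446]
orientation: [0.707, 0.707, 0.0, 0.0]
wrist_force: [0.2, 0.6, -0.6]
finger_gap: 0.005
grasp_force: 0.2
t: 6.3
tool_pos: [0.5148, -0.1527, 0.0446]
orientation: [0.707, 0.707, -0.0, -0.0]
wrist_force: [-0.2, 0.6, 0.2]
finger_gap: 0.003
grasp_force: 0.0
0.79 [213.6, 326.5] [ 0.52  -0.172  0.047]
0.65 [274.9, 266.8] [ 0.601 -0.079  0.047]
[ 0.51480282 -0.15240885  0.04460734] [ 0.18888619 -1.28305179 -0.02972812]
```

View pics/s4.png

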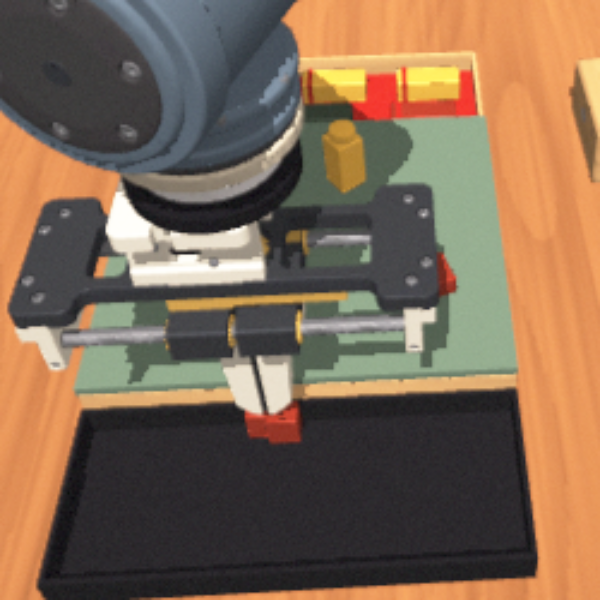

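The first offcut is over the edge in the catch tray at crop pixel (275,422), and the seal hasn't moved. On to the near row.

```bash
python3 -m inch '[{"slide":[0,0,-1],"angular":[0,0,0],"gripper":0},{"slide":[0.3,-0.3,-1.6],"angular":[0,0,0],"gripper":0},{"slide":[1.5,-1.2,-1.6],"angular":[0,0,0],"gripper":0},{"slide":[2.8,-1.5,-1.6],"angular":[0,0,0],"gripper":0},{"slide":[3.75,-1.5,-1.6],"angular":[0,0,0],"gripper":0},{"slide":[3.75,-1.5,-0.8],"angular":[0,0,0],"gripper":0},{"slide":[3.75,-1.5,-0.2],"angular":[0,0,0],"gripper":0},{"slide":[3.75,-1.5,0],"angular":[0,0,0],"gripper":0}]'; python3 -c "
from h import *
q=r.get_image('side');p=r.get_image('top')
cv2.imwrite('pics/s5.png',np.hstack([q['pixels'][150:400,100:350,::-1],p['pixels'][160:410,200:450,::-1]]))
for d in r.tip_of(q,'offcut_a')[:5]:print(d['score'],d['point'],ray(q,d['point'],.047).round(3))
s=r.state();print(s['tool_pos'],s['wrist_force'])"
```

```text
t: 7.4
tool_pos: [0.4541, -0.0022, 0.0437]
orientation: [0.707, 0.707, -0.001, -0.001]
wrist_force: [-0.4, 0.3, 0.3]
finger_gap: 0.006
grasp_force: 0.0
0.79 [278.1, 267.3] [ 0.606 -0.08   0.047]
0.65 [176.2, 249.5] [ 0.453 -0.036  0.047]
0.59 [212.1, 327.5] [ 0.518 -0.173  0.047]
[ 0.45493077 -0.00256612  0.04493659] [ 0.26427312  0.38123596 -0.51415859]
```

View pics/s5.png

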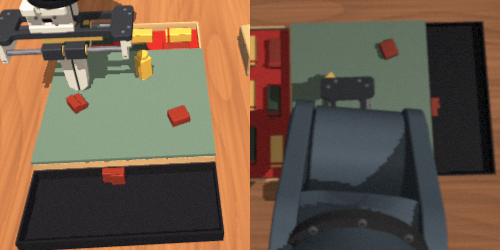

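```bash
python3 -m inch '[{"slide":[-0.2,0,0],"angular":[0,0,0],"gripper":0},{"slide":[-0.5,0,0],"angular":[0,0,0],"gripper":0},{"slide":[-0.8,0,0],"angular":[0,0,0],"gripper":0},{"slide":[-1.1,0,0],"angular":[0,0,0],"gripper":0},{"slide":[-1.4,0,0],"angular":[0,0,0],"gripper":0},{"slide":[-1.6,0,0],"angular":[0,0,0],"gripper":0},{"slide":[-1.8,0,0],"angular":[0,0,0],"gripper":0},{"slide":[-1.9,0,0],"angular":[0,0,0],"gripper":0}]'; python3 -c "
from h import *
q=r.get_image('side')
for d in r.tip_of(q,'offcut_a')[:5]:print(d['score'],d['point'],ray(q,d['point'],.047).round(3),ray(q,d['point'],.01).round(3))
s=r.state();print(s['tool_pos'],s['wrist_force'])"
```

```text
t: 8.55
tool_pos: [0.4548, -0.079, 0.0446]
orientation: [0.707, 0.707, -0.0, -0.0]
wrist_force: [-0.3, 0.5, 0.1]
finger_gap: 0.001
grasp_force: 0.2
0.91 [276.6, 267.9] [ 0.604 -0.081  0.047] [ 0.604 -0.051  0.01 ]
0.88 [214.2, 328.8] [ 0.521 -0.175  0.047] [ 0.515 -0.153  0.01 ]
[ 0.45481436 -0.07878589  0.04460193] [ 0.35759394 -0.53362748 -0.36795799]
```

```bash
python3 -c "
from h import *
q=r.get_image('side')
cv2.imwrite('pics/s6.png',cv2.resize(q['pixels'][200:400,100:350,::-1],None,fx=3,fy=3))
"
```

```text
(no output)
```

View pics/s6.png

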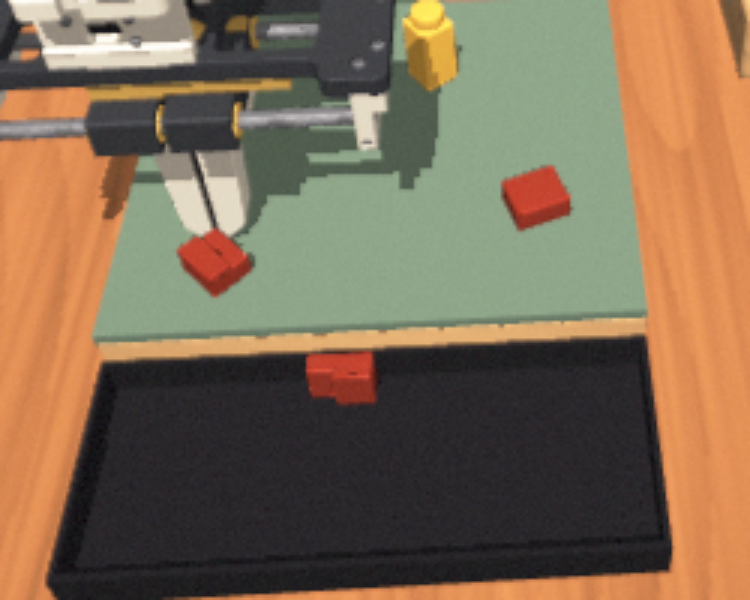

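Offcut 1 is inside the tray against the near wall at crop pixel (342,378). Offcut 2 is centred ahead of the fingertips at (215,260), so I'll continue the push.

```bash
python3 -m inch '[{"slide":[-0.25,0,0],"angular":[0,0,0],"gripper":0},{"slide":[-0.55,0,0],"angular":[0,0,0],"gripper":0},{"slide":[-0.85,0,0],"angular":[0,0,0],"gripper":0},{"slide":[-1.15,0,0],"angular":[0,0,0],"gripper":0},{"slide":[-1.4,0,0],"angular":[0,0,0],"gripper":0},{"slide":[-1.6,0,0],"angular":[0,0,0],"gripper":0},{"slide":[-1.8,0,0],"angular":[0,0,0],"gripper":0},{"slide":[-1.95,0,0],"angular":[0,0,0],"gripper":0}]'; python3 -c "
from h import *
q=r.get_image('side')
cv2.imwrite('pics/s7.png',cv2.resize(q['pixels'][200:400,100:350,::-1],None,fx=2,fy=2))
for d in r.tip_of(q,'offcut_a')[:5]:print(d['score'],d['point'],ray(q,d['point'],.047).round(3),ray(q,d['point'],.01).round(3))
s=r.state();print(s['tool_pos'],s['wrist_force'])"
```

```text
t: 9.7
tool_pos: [0.4549, -0.157, 0.0446]
orientation: [0.707, 0.707, -0.0, 0.0]
wrist_force: [0.3, 0.4, -0.9]
finger_gap: 0.002
grasp_force: 0.0
0.84 [211.0, 324.4] [ 0.516 -0.169  0.047] [ 0.51  -0.146  0.01 ]
0.74 [160.7, 332.2] [ 0.453 -0.176  0.047] [ 0.442 -0.154  0.01 ]
0.61 [278.9, 267.2] [ 0.607 -0.08   0.047] [ 0.608 -0.05   0.01 ]
[ 0.45488471 -0.15699543  0.04461893] [-0.73703915  0.29111604  0.36800061]
```

View pics/s7.png

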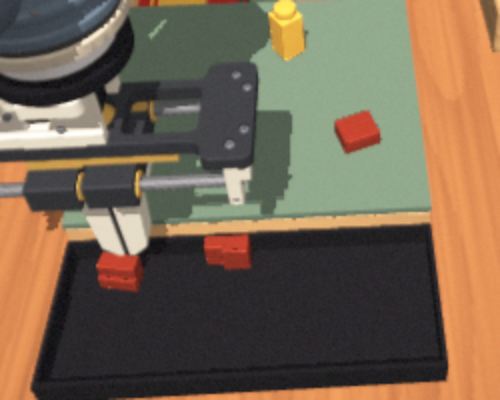

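Offcut 2 is in the tray at crop pixel (120,272). The last one is at (357,130).

```bash
python3 -m inch '[{"slide":[0,0,-1],"angular":[0,0,0],"gripper":0},{"slide":[0.1,0.8,-1.6],"angular":[0,0,0],"gripper":0},{"slide":[0.8,2,-1.6],"angular":[0,0,0],"gripper":0},{"slide":[2,3.1,-1.6],"angular":[0,0,0],"gripper":0},{"slide":[3.05,3.78,-1.6],"angular":[0,0,0],"gripper":0},{"slide":[3.05,3.78,-0.8],"angular":[0,0,0],"gripper":0},{"slide":[3.05,3.78,-0.2],"angular":[0,0,0],"gripper":0},{"slide":[3.05,3.78,0],"angular":[0,0,0],"gripper":0}]'; python3 -m inch '[{"slide":[-0.2,0,0],"angular":[0,0,0],"gripper":0},{"slide":[-0.4,0,0],"angular":[0,0,0],"gripper":0},{"slide":[-0.6,0,0],"angular":[0,0,0],"gripper":0},{"slide":[-0.8,0,0],"angular":[0,0,0],"gripper":0},{"slide":[-1.0,0,0],"angular":[0,0,0],"gripper":0},{"slide":[-1.1,0,0],"angular":[0,0,0],"gripper":0},{"slide":[-1.2,0,0],"angular":[0,0,0],"gripper":0},{"slide":[-1.2,0,0],"angular":[0,0,0],"gripper":0}]'; python3 -c "
from h import *
q=r.get_image('side')
cv2.imwrite('pics/s8.png',cv2.resize(q['pixels'][200:400,100:350,::-1],None,fx=2,fy=2))
for d in r.tip_of(q,'offcut_a')[:5]:print(d['score'],d['point'],ray(q,d['point'],.047).round(3),ray(q,d['point'],.01).round(3))
s=r.state();print(s['tool_pos'],s['wrist_force'])"
```

```text
t: 10.8
tool_pos: [0.6052, -0.034, 0.0432]
orientation: [0.707, 0.707, -0.001, -0.001]
wrist_force: [0.5, -0.1, -0.4]
finger_gap: 0.002
grasp_force: 0.0
t: 11.8
tool_pos: [0.606, -0.0827, 0.0446]
orientation: [0.707, 0.707, -0.0, -0.0]
wrist_force: [0.0, -0.2, -0.5]
finger_gap: 0.009
grasp_force: 0.0
0.92 [273.7, 284.5] [ 0.599 -0.111  0.047] [ 0.599 -0.083  0.01 ]
0.87 [160.2, 334.2] [ 0.453 -0.179  0.047] [ 0.442 -0.157  0.01 ]
0.57 [212.4, 327.5] [ 0.518 -0.173  0.047] [ 0.512 -0.151  0.01 ]
[ 0.60596709 -0.08235758  0.04456899] [ 0.0557876  -0.60265885  0.63279096]
```

View pics/s8.png

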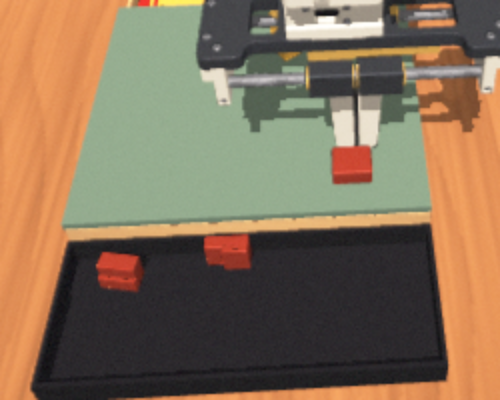

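The last offcut is flush and nearly centred on the fingertips at crop pixel (352,163). I'll push it over the edge, then lift away.

```bash
python3 -m inch '[{"slide":[-0.25,0,0],"angular":[0,0,0],"gripper":0},{"slide":[-0.55,0,0],"angular":[0,0,0],"gripper":0},{"slide":[-0.8,0,0],"angular":[0,0,0],"gripper":0},{"slide":[-1.05,0,0],"angular":[0,0,0],"gripper":0},{"slide":[-1.3,0,0],"angular":[0,0,0],"gripper":0},{"slide":[-1.5,0,0],"angular":[0,0,0],"gripper":0},{"slide":[-1.7,0,0],"angular":[0,0,0],"gripper":0},{"slide":[-1.85,0,0],"angular":[0,0,0],"gripper":0}]';python3 -m inch '[{"slide":[0,0,0],"angular":[0,0,0],"gripper":0},{"slide":[0,0,-0.5],"angular":[0,0,0],"gripper":0},{"slide":[0,0,-1.5],"angular":[0,0,0],"gripper":0},{"slide":[0,0,-2.5],"angular":[0,0,0],"gripper":0},{"slide":[0,-1,-3.5],"angular":[0,0,0],"gripper":0},{"slide":[-1,-2,-4],"angular":[0,0,0],"gripper":0},{"slide":[-2,-3,-4],"angular":[0,0,0],"gripper":0},{"slide":[-3,-4,-4],"angular":[0,0,0],"gripper":0}]'; python3 -m inch '[{"slide":[-1,-1,0],"angular":[0,0,0],"gripper":0},{"slide":[-2,-1.5,0],"angular":[0,0,0],"gripper":0},{"slide":[-3,-2,0],"angular":[0,0,0],"gripper":0},{"slide":[-3,-2,0],"angular":[0,0,0],"gripper":0},{"slide":[-3,-2,0],"angular":[0,0,0],"gripper":0},{"slide":[-3,-2,0],"angular":[0,0,0],"gripper":0},{"slide":[-3,-2,0],"angular":[0,0,0],"gripper":0},{"slide":[-3,-2,0],"angular":[0,0,0],"gripper":0}]';  python3 -c "
from h import *
q=r.get_image('side');p=r.get_image('top')
cv2.imwrite('pics/s9.png',np.hstack([q['pixels'][150:400,100:400,::-1],p['pixels'][160:410,170:470,::-1]]))
for n,z in (('offcut_a',.01),('seal',.04),('vise',0),('paste_jar',0)):
  for d in r.tip_of(q,n)[:4]:print(n,d['score'],d['point'],ray(q,d['point'],z).round(3))
s=r.state();print(s['tool_pos'],s['wrist_force'])"
```

```text
t: 12.9
tool_pos: [0.606, -0.157, 0.0446]
orientation: [0.707, 0.707, 0.0, -0.0]
wrist_force: [0.3, 0.0, -1.0]
finger_gap: 0.007
grasp_force: 0.0
t: 13.9
tool_pos: [0.4451, -0.2774, 0.2065]
orientation: [0.707, 0.708, 0.0, 0.001]
wrist_force: [-0.6, -0.7, 0.6]
finger_gap: 0.006
grasp_force: 0.0
t: 14.9
tool_pos: [0.3665, -0.3962, 0.2047]
orientation: [0.707, 0.708, 0.0, 0.0]
wrist_force: [0.1, 0.3, 0.3]
finger_gap: 0.008
grasp_force: 0.0
offcut_a 0.77 [210.2, 327.8] [ 0.509 -0.151  0.01 ]
offcut_a 0.67 [276.8, 327.2] [ 0.6   -0.155  0.01 ]
offcut_a 0.63 [364.3, 208.6] [0.769 0.077 0.01 ]
offcut_a 0.58 [158.7, 335.1] [ 0.44  -0.158  0.01 ]
seal 0.55 [243.2, 223.4] [0.553 0.021 0.04 ]
vise 0.8 [365.1, 204.8] [0.776 0.099 0.   ]
paste_jar 0.93 [377.7, 273.7] [ 0.763 -0.064  0.   ]
[ 0.36616737 -0.39658784  0.2046266 ] [ 0.17192029  1.22340353 -0.04666876]
```

View pics/s9.png

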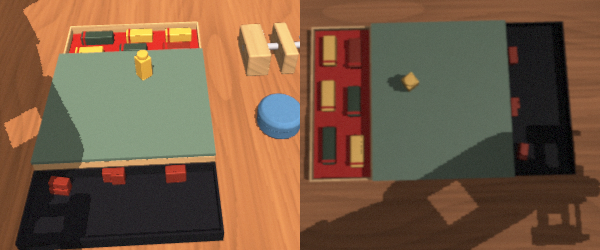

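All three offcuts are in the black tray, at (60,185), (113,174) and (176,173) in the side crop. The seal (143,65), vise and jar are where they started, and the arm is clear.

```bash
python3 -c "
from station import r
print(r.hand_in())"
```

```text
the job is handed in; nothing more can be done
None
```

I swept all three offcuts off the board into the black catch tray by pushing only, left the seal, vise and jar in place, and handed the job in at about 15 s on the robot's clock; no verdict came back.

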